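Unlock the plasma press and hold it open for a bag

TASK

The plasma press on the bench is still locked for transport: unscrew its two round black transit screws anticlockwise, each until it comes up against its stop. Then pull the press's handle straight out towards you, against its springs, until the pointer on the moving frame lines up with the bag-size index clamped on the right-hand rail, and keep holding it there so that a bag can be hung in the gap: your program finishes while still holding the handle. Leave the timer, the pen and the tape roll beside it where they lie.

Things in the scene. Friction and masses are not known exactly. Their poses are not given: they have to be found in the camera images.
- press: plasma press, grey frame 215 deep x 236 wide x 150 mm high, fixed to the bench; origin at the centre of its underside, x axis from its front (handle side, towards the robot) to its back, z up. Side rails at y = +-104 mm, tops at z = 118 mm; screws sit on blocks with tops at z = 134 mm; back plate at x = +52 mm, its two bag pegs reach z = 151 mm, the highest part near the screws
- pull_frame: moving frame of the press: clear plate, two slide bars (y = +-86 mm), handle across their front ends. Origin and axes as press when closed; slides along the press's -x (towards the robot), travel 75 mm. Springs pull it shut: about 6 N closed, rising 0.11 N per mm (about 13 N at 60 mm), plus 0.6 N friction. While either transit screw is in it cannot move (0.5 mm play)
- handle_mid (a point): middle of the handle, on its axis: round bar parallel to the press's y axis, rubber grip 18 mm in diameter and 100 mm long with 21 mm collars at its ends; 106 mm above the bench, 125 mm in front of the press's origin when closed. Free all round: at the middle nothing within 130 mm behind it, 75 mm free below, nothing above
- gap_pointer (a point): tip of the small dark pointer blade on the right-hand slide bar; moves with the frame, lies 124.5 mm above the bench, at x = -30 mm, y = -102.5 mm in the press frame when closed
- bag_index: bag-size index: small aluminium rider clamped outside the right-hand rail, dark blade pointing inwards over the scale; does not move. Axes parallel to the press's; origin 12 mm below the blade's tip. It stands 30 to 60 mm in front of the closed pointer, different each time. Lined up means gap_pointer and gap_index have equal x in the press frame
- gap_index (a point): tip of the index blade, 12 mm above bag_index's origin
- knob_left (a point): middle of the left (+y) transit screw's knob, on its vertical axis: round fluted black knob 33 mm in diameter, 22 mm high (11 mm below to 11 mm above this point), at x = +4 mm, y = +86 mm in the press frame, 153 mm above the bench when screwed in. Steep thread: it rises 3 mm per rad as it is unscrewed (7.8 mm in all)
- knob_right (a point): the same for the right (-y) transit screw, at x = +4 mm, y = -86 mm
- screw_left (a joint): turn of the left transit screw in rad: 0 screwed in, grows anticlockwise seen from above, 2.6 at its end stop (fully out); starts between 0 and 0.3. Friction about 0.1 N m; stays where it is left
- screw_right (a joint): the same for the right transit screw
- bench_timer: small white bench timer, 62x66x20 mm, loose, left of the press; origin at the centre of its underside
- marker_black: black marker pen, 133 mm long, 17 mm thick, lying loose to the right of the press; origin at the centre of its underside
- tape_roll: roll of tape, 69 mm across, 19 mm high, loose, right of the press; origin at the centre of its underside

How it is judged:
On the way:
1. both transit screws are unscrewed to their stops (within 0.2 rad) (value of joint each of screw_left, screw_right above 2.4 rad), for 0.2 s.
At the end, for the whole second after the job is handed in: both transit screws out to within 0.2 rad of their stops (joint values above 2.4), the pointer within 5 mm of the bag-size index along the press's x axis and standing still (under 10 mm/s), the fingers still holding the moving frame with more than 3 N, through the last second (all of step 1 and x of gap_pointer in the frame of bag_index between -0.005 and 0.005 m and linear speed of pull_frame below 0.01 m/s and contact force between the fingers and pull_frame above 3 N); the arm keeps its last pose, push and grip.
It fails at once if the bench timer was pushed more than 25 mm (distance of bench_timer from where it was at the start of the episode above 0.025 m).
It fails at once if the marker pen was pushed more than 25 mm (distance of marker_black from where it was at the start of the episode above 0.025 m).
It fails at once if the tape roll was pushed more than 25 mm (distance of tape_roll from where it was at the start of the episode above 0.025 m).
It also fails if it takes over 72 s, if anything falls off the work surface, if the arm or the gripper's body presses on something with over 40 N, if the wrist force passes 120 N, or if a joint passes its speed limit or range.

ROBOT

A 6-joint arm with a two-finger parallel gripper is mounted at the origin on a cart in front of the work surface, level with it; the furniture and walls round the work are solid. World frame = base frame: x ahead of the robot, y to its left, z up, the work surface at z = 0. Lengths are in m, angles in rad, forces in N, time in s.
With the tool pointing down it reaches from about 0.375 to 0.9 m from the base axis. Payload 3.1 kg.
Tool frame: the origin (TCP) lies midway between the tips of the shut fingers; the grasp point (between the pads) lies 19 mm behind it; z points along the fingers, y is the line along which they close (so a half turn about z gives the same grasp; the last joint's range is limited). The gripper opens to 87 mm and grips with 3 to 60 N. Pads are 19 mm wide; open, the fingers measure 117 mm over their backs; the gripper's body (75 mm by 190 mm) begins 51 mm behind the grasp point.
Start: joints at [0.993, 0.527, 1.433, -0, 1.181, -0.178], TCP at [0.243, 0.576, 0.223] pointing down, gripper open.
Joint ranges: [-3.08, 3.08], [-0.75, 2.2], [0.22, 2.44], [-1.43, 4.57], [0, 2.65], [-2.85, 2.85]. Speed limits (rad/s): [2.79, 2.79, 3.14, 3.14, 3.14, 3.14].

INTERFACE

Orientations are given as a unit quaternion [x, y, z, w].
In Python, from rig import status, imaging, order gives the robot as it stands.
- The arm moves only by the tool arm_command, never from a script. Its argument "deltas" is one flat list of numbers, 5 for each row, row after row: the opening, from -1 (shut) to 1 (fully open), so that 0 is half open, then the shift along the tool's x, y, z in m, then the turn about the tool's z in rad. In form: [gripper, tx, ty, tz, roll, gripper, tx, ty, tz, roll, ...]. A call has 1 to 12 rows; each row shifts and turns the commanded pose from where the row before left it, along the tool's axes as they then stand; what a row does not reach is not made up. A row lasts 1/8 s, in which the tool goes at most 62.5 mm and 10.7 degrees, less where a joint would pass 70% of its speed; a pose out of reach is approached as far as the arm can. A call with a gripper value outside its range is refused whole. The fingers move at their own pace and stop on an object; "newtons" is the grip in N (left out, the last holds). Time passes only in rows, so rows that do not move let the fingers close. It gives the time, the measured TCP pose, the force, the opening and the grip force at its end, in the units of the state.
- status.get_obs(): the state, without advancing time (a new reading comes with each control period).
- imaging.camera(name): name is "scene" or "top"; returns (picture, depth): 400x640x3 uint8, red, green, blue; 400x640 float32, m along the optical axis (not along the pixel's ray), 0 where there is no reading.
- imaging.camera_params(name): a dict with "intrinsics" (3x3 intrinsics, pixels), "camera_from_world" (4x4, takes a point from world to camera coordinates). Camera axes: x right, y up, looking along -z (the intrinsics and any distortion apply to the point x, -y, -z); pixel columns grow to the right and rows downward; lengths in m; the calibration is good to about 2 mm. A picture is of the moment at which its call begins. camera_params takes no time and is no camera call.
- order.hand_in(): hands the job in; it is judged then, once.
The state is a dict: "time": time; "q": joint angles; "joint_velocities": joint speeds; "joint_torque": joint torques, N m; "position": TCP position; "tool_rot": TCP orientation; "ft_force": force on the tool from outside, world axes, zero at the start; "moment": the same for the moment, N m; "grip_width": finger opening in m; "grip_force": force on a finger pad.
Only numpy, scipy, OpenCV 4.12 (cv2) and the standard library are available. Lean on these libraries where they do the work, as an engineer would, in place of code of your own. Each camera call takes 0.05 s, during which the arm holds its last target. There are 200 camera calls.

## Working session

There is one attempt and no reset: what is moved stays moved. The work goes in short steps, Python scripts to look and compute and a tool call to move; the robot and the scene stay as the last step left them, time stands still between calls to the robot, and variables do not carry over. Pictures are saved under pics/ and viewed, at most 10 in all, crops included, and the job is handed in when it is done.

Besides the shell and the picture viewer there is one more tool, called after "Request:" in YAML: its name, and indented under it one key for each argument. arm_command: Moves the arm, as the interface text tells. Its arguments: {"type":"object","properties":{"deltas":{"type":"array"},"newtons":{"type":"number"}},"required":["deltas"]}

```bash
mkdir -p pics; ls
python3 - <<'E'
from rig import status, imaging
import cv2,numpy as np
np.set_printoptions(precision=4,suppress=True)
print(status.get_obs())
for n in("scene","top"):
    p,d=imaging.camera(n); cv2.imwrite(f"pics/{n}0.png",p[:,:,::-1]); np.save(n+"_d.npy",d)
    print(imaging.camera_params(n))
E
```

```text
pics
{'time': 0.0, 'q': array([ 0.9925,  0.5285,  1.4339, -0.    ,  1.1814, -0.1785]), 'joint_velocities': array([-0.0005, -0.0003,  0.0006, -0.0004,  0.0002,  0.0006]), 'joint_torque': array([ -0.0001, -44.0054, -17.6592,   0.0633,   0.0583,  -0.0002]), 'position': array([0.2428, 0.5751, 0.2216]), 'tool_rot': array([ 0.1986,  0.9801, -0.001 , -0.0004]), 'ft_force': array([ 0.343 , -0.0976, -0.1685]), 'moment': array([0.0038, 0.012 , 0.0405]), 'grip_force': 0.0, 'grip_width': 0.08708778471727265}
{'intrinsics': array([[445.7467,   0.    , 321.1814],
       [  0.    , 445.7467, 197.7206],
       [  0.    ,   0.    ,   1.    ]]), 'camera_from_world': array([[ 0.7595, -0.6504, -0.0115, -0.5186],
       [ 0.4817,  0.5503,  0.682 , -0.3256],
       [-0.4373, -0.5235,  0.7312, -0.856 ],
       [ 0.    ,  0.    ,  0.    ,  1.    ]])}
{'intrinsics': array([[369.9875,   0.    , 317.9774],
       [  0.    , 369.9875, 190.892 ],
       [  0.    ,   0.    ,   1.    ]]), 'camera_from_world': array([[-0.0237, -0.9997, -0.0061, -0.0526],
       [ 0.9903, -0.0243,  0.1365, -0.6108],
       [-0.1366, -0.0028,  0.9906, -0.9604],
       [ 0.    ,  0.    ,  0.    ,  1.    ]])}
```

View pics/scene0.png

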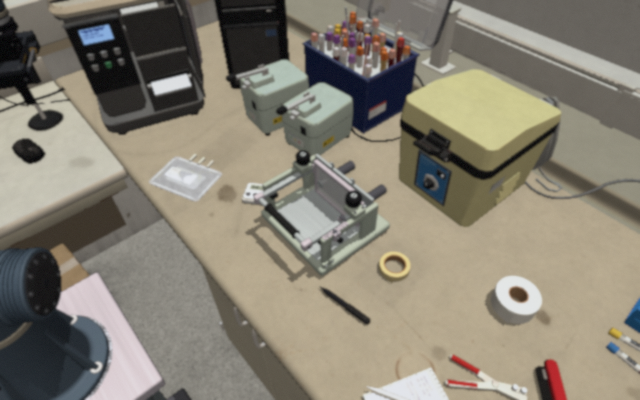

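View pics/top0.png

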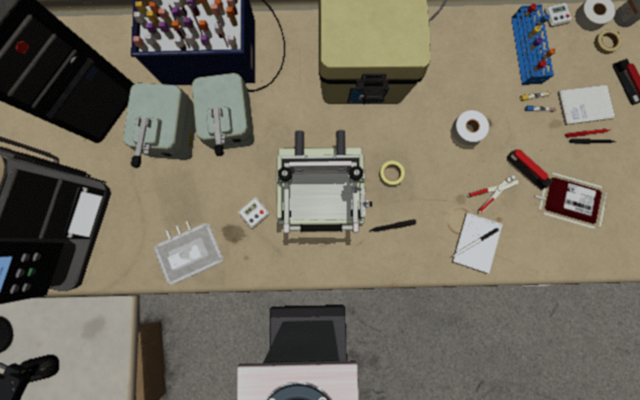

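The scene view shows the knobs near (303,158) and (353,199). In the top view they are near (285,173) and (356,172), the handle is near (321,227) and the index rider is near (366,204). Next I'll measure them precisely.

```bash
cat > h.py <<'E'
import numpy as np,cv2
from rig import status, imaging
np.set_printoptions(precision=4,suppress=True)
P={n:imaging.camera_params(n) for n in("scene","top")}
def ray(n,uv):
    K=P[n]["intrinsics"];T=P[n]["camera_from_world"];R=T[:3,:3]
    c=np.linalg.inv(K)@[uv[0],uv[1],1.]
    return -R.T@T[:3,3], R.T@np.array([c[0],-c[1],-c[2]])
def onz(n,uv,z):
    o,d=ray(n,uv); return o+d*(z-o[2])/d[2]
def tri(a,b):
    o1,d1=ray("scene",a);o2,d2=ray("top",b)
    s=np.linalg.lstsq(np.c_[d1,-d2],o2-o1,rcond=None)[0]
    p,q=o1+d1*s[0],o2+d2*s[1]; return (p+q)/2,np.linalg.norm(p-q)
def proj(n,X):
    T=P[n]["camera_from_world"];c=T[:3,:3]@X+T[:3,3];k=P[n]["intrinsics"]@[c[0],-c[1],-c[2]];return k[:2]/k[2]
def blob(img,box,thr=50):
    u0,v0,u1,v1=box;g=img[v0:v1,u0:u1].max(2)
    m=(g<thr).astype(np.uint8);n,l,s,c=cv2.connectedComponentsWithStats(m)
    i=1+np.argmax(s[1:,4]);return c[i]+[u0,v0],s[i]
E
python3 - <<'E'
from h import *
s=cv2.imread("pics/scene0.png");t=cv2.imread("pics/top0.png")
L=blob(s,(290,146,316,168)),blob(t,(274,163,297,184))
R=blob(s,(340,188,366,210)),blob(t,(345,162,368,183))
H=blob(s,(262,195,305,242)),blob(t,(292,218,350,238))
for n,x in zip("LRH",(L,R,H)): print(n,x,tri(x[0][0],x[1][0]),onz("top",x[1][0],.106 if n=="H" else .158), onz("scene",x[0][0],.106 if n=="H" else .153))
a=cv2.resize(t[140:245,265:380],None,fx=5,fy=5,interpolation=cv2.INTER_CUBIC)
cv2.imwrite("pics/tc.png",a)
b=cv2.resize(s[145:275,245:395],None,fx=4.5,fy=4.5,interpolation=cv2.INTER_CUBIC)
cv2.imwrite("pics/sc.png",b)
E
```

```text
L ((array([302.5   , 159.4898]), array([ 7,  7, 12, 12, 98], dtype=int32)), (array([285.8409, 173.8636]), array([  5,   3,  15,  16, 132], dtype=int32))) (array([0.6377, 0.0099, 0.1489]), np.float64(0.001411033415172497)) [0.6366 0.0088 0.158 ] [0.6343 0.0066 0.153 ]
R ((array([352.9716, 200.383 ]), array([  6,   4,  16,  15, 141], dtype=int32)), (array([354.6393, 172.8115]), array([  3,   3,  15,  16, 122], dtype=int32))) (array([ 0.6376, -0.1583,  0.1463]), np.float64(0.0010204021531841569)) [ 0.635  -0.1568  0.158 ] [ 0.6337 -0.1628  0.153 ]
H ((array([279.5522, 218.4876]), array([  4,   9,  30,  31, 201], dtype=int32)), (array([320.668 , 227.4959]), array([  8,   7,  42,   6, 244], dtype=int32))) (array([ 0.5069, -0.0715,  0.1119]), np.float64(0.0020768732146817957)) [ 0.508 -0.072  0.106] [ 0.5086 -0.0667  0.106 ]
```

View pics/tc.png

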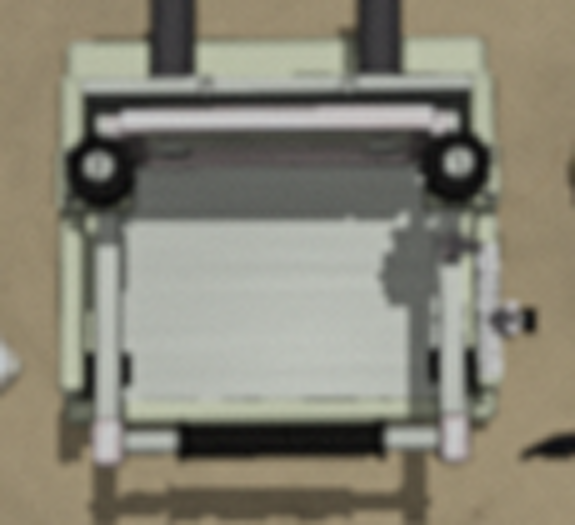

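View pics/sc.png

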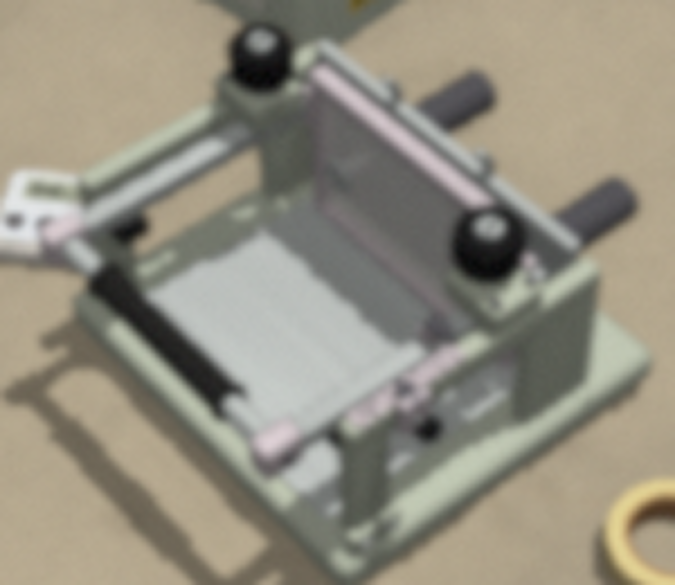

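The crops show the knobs' bright caps at top pixels ≈(284.6,172.6) and (356.2,172). The pointer is dark, with its tip near (360.3,188.2), and the index blade tip is near (363,203.3). Next I'll refine the caps and compute the geometry.

Run:
```python
from h import *
s=cv2.imread("pics/scene0.png");t=cv2.imread("pics/top0.png")
def cap(img,c,r=4):
    u,v=map(int,c);g=img[v-r:v+r+1,u-r:u+r+1].min(2).astype(float);w=np.clip(g-90,0,None)
    yy,xx=np.mgrid[v-r:v+r+1,u-r:u+r+1];return np.array([(xx*w).sum(),(yy*w).sum()])/w.sum()
K=[]
for n,a,b in(("L",(302,153),(284,173)),("R",(353,195),(356,172))):
    ca,cb=cap(s,a),cap(t,b);p,e=tri(ca,cb);K.append(onz("top",cb,.165));print(n,ca,cb,p,e,K[-1],onz("scene",ca,.165))
d=K[0]-K[1];print("dist",np.linalg.norm(d),"yaw deg",np.degrees(np.arctan2(-d[0],d[1])))
for uv in((360.3,188.2),(363,203.3)):print(onz("top",uv,.1245))
yaw=np.arctan2(-d[0],d[1]);M=(K[0]+K[1])/2;ex=np.array([np.cos(yaw),np.sin(yaw),0])
ey=np.array([-ex[1],ex[0],0]);O=M-ex*.004;O[2]=0
print("handle pred",O-.125*ex); q=O-.03*ex-.1025*ey;q[2]=.1245;print("pointer pred",q,proj("top",q),proj("scene",q))
```

```text
L [302.4637 153.5293] [284.2291 172.7101] [0.6385 0.0117 0.1652] 0.000825692494519191 [0.6382 0.0119 0.165 ] [0.639  0.0117 0.165 ]
R [353.382 194.844] [356.1437 171.9188] [ 0.6361 -0.16    0.1659] 0.001023933911996298 [ 0.6358 -0.1598  0.165 ] [ 0.6372 -0.1597  0.165 ]
dist 0.17178629378638688 yaw deg -0.7831205080665139
[ 0.6021 -0.1728  0.1245]
[ 0.5643 -0.1779  0.1245]
handle pred [ 0.508  -0.0722  0.    ]
pointer pred [ 0.6016 -0.176   0.1245] [361.5972 188.3672] [345.5973 220.4521]
```

Request:
arm_command:
  deltas: [0.15,0,0,-0.002,0.18,0.15,0,0,-0.002,0.18,0.15,0,0,-0.002,0.18,0.15,0,0,-0.002,0.18,0.15,0,0,-0.002,0.18,0.15,0,0,-0.002,0.18,0.15,0,0,-0.002,0.18,0.15,0,0,-0.002,0.18,0.15,0,0,-0.002,0.18,0.15,0,0,-0.002,0.18,0.15,0,0,0,0.18,0.15,0,0,0,0.18]
  newtons: 25

```text
time: 1.6
position: [0.243, 0.5754, 0.242]
tool_rot: [0.959, 0.284, -0.0, 0.0]
ft_force: [0.2, 0.4, 0.5]
grip_width: 0.0503
grip_force: 0.0
```

Request:
arm_command:
  deltas: [0.15,0,0,0,0.18,0.15,0,0,0,0.18,0.15,0,0,0,0,0.15,0,0,0,0]

```text
time: 2.1
position: [0.2431, 0.5755, 0.2423]
tool_rot: [0.994, 0.112, -0.0, 0.0]
ft_force: [-0.7, -0.4, -0.3]
grip_width: 0.0501
grip_force: 0.0
```

```bash
cat >> h.py <<'E'
from scipy.spatial.transform import Rotation as Ro
def go(t):
    o=status.get_obs();R=Ro.from_quat(o["tool_rot"]).as_matrix()
    print("t",o["time"],"pos",o["position"],"q",o["q"],"x-ang",np.degrees(np.arctan2(R[1,0],R[0,0])),"tool delta",R.T@(np.array(t)-o["position"]),"F",o["ft_force"],"M",o["moment"],"w",o["grip_width"],o["grip_force"])
E
python3 -c "
from h import *
go([.6385,.0118,.24])"
```

```text
t 2.1 pos [0.2431 0.5755 0.2423] q [0.9925 0.507  1.4109 0.     1.2244 2.339 ] x-ang 12.85199212357959 tool delta [0.2601 0.6376 0.0024] F [-0.6966 -0.3911 -0.3395] M [-0.0435  0.1189 -0.0036] w 0.05007486062567566 0.0
```

Request:
arm_command:
  deltas: [0.15,0.0173,0.0425,0,0,0.15,0.0173,0.0425,0,0,0.15,0.0173,0.0425,0,0,0.15,0.0173,0.0425,0,0,0.15,0.0173,0.0425,0,0,0.15,0.0173,0.0425,0,0,0.15,0.0173,0.0425,0,0,0.15,0.0173,0.0425,0,0,0.15,0.0173,0.0425,0,0,0.15,0.0173,0.0425,0,0,0.15,0.0173,0.0425,0,0,0.15,0.0173,0.0425,0,0]

```text
time: 3.6
position: [0.5587, 0.1226, 0.2426]
tool_rot: [0.994, 0.112, 0.0, -0.0]
ft_force: [1.0, 0.9, 0.6]
grip_width: 0.05
grip_force: 0.0
```

Request:
arm_command:
  deltas: [0.15,0.0173,0.0425,0,0,0.15,0.0173,0.0425,0,0,0.15,0.0173,0.0425,0,0,0.15,0,0,0,0,0.15,0,0,0,0,0.15,0,0,0,0]

```text
time: 4.35
position: [0.6358, 0.0121, 0.2425]
tool_rot: [0.994, 0.112, -0.0, -0.0]
ft_force: [0.6, 0.2, 0.5]
grip_width: 0.0503
grip_force: 0.0
```

```bash
python3 -c "
from h import *
go([.6385,.0118,.143])"
```

```text
t 4.35 pos [0.6358 0.0121 0.2425] q [-0.1566  0.5225  1.381   0.0003  1.239   1.1905] x-ang 12.8102652131322 tool delta [0.0027 0.0009 0.0995] F [0.5707 0.1892 0.5194] M [-0.0935  0.1307  0.0283] w 0.0502940504763202 0.0
```

Request:
arm_command:
  deltas: [0.15,0.0027,0.001,0,0,0.15,0,0,0.03,0,0.15,0,0,0.03,0,0.15,0,0,0.02,0,0.15,0,0,0.012,0,0.15,0,0,0.0075,0,0.15,0,0,0,0,0.15,0,0,0,0,-0.6,0,0,0,0,-0.6,0,0,0,0,-0.6,0,0,0,0,-0.6,0,0,0,0]

```text
time: 5.85
position: [0.6393, 0.012, 0.1434]
tool_rot: [0.994, 0.11, 0.0, -0.001]
ft_force: [-0.3, 4.3, 2.8]
grip_width: 0.032
grip_force: 25.0
```

```bash
python3 -c "
from h import *
go([.6385,.0118,.143])"
```

```text
t 5.85 pos [0.6393 0.012  0.1434] q [-0.1569  0.6386  1.4658  0.0027  1.0377  1.1912] x-ang 12.682501019436115 tool delta [-0.0008 -0.      0.0004] F [-0.279   4.2965  2.828 ] M [ 0.8542  0.3282 -0.0802] w 0.03195051235486381 25.000444106481154
```

Request:
arm_command:
  deltas: [-0.6,0,0,-0.0005,-0.17,-0.6,0,0,-0.0005,-0.17,-0.6,0,0,-0.0005,-0.17,-0.6,0,0,-0.0005,-0.17,-0.6,0,0,-0.0005,-0.17,-0.6,0,0,-0.0005,-0.17,-0.6,0,0,-0.0005,-0.17,-0.6,0,0,-0.0005,-0.17,-0.6,0,0,-0.0005,-0.17,-0.6,0,0,-0.0005,-0.17,-0.6,0,0,-0.0005,-0.17,-0.6,0,0,-0.0005,-0.17]

```text
time: 7.35
position: [0.635, 0.0135, 0.1493]
tool_rot: [0.423, 0.906, 0.0, -0.005]
ft_force: [-8.7, 8.2, 8.4]
grip_width: 0.032
grip_force: 25.0
```

```bash
python3 -c "
from h import *
go([.6385,.0118,.143])"
```

```text
t 7.35 pos [0.635  0.0135 0.1493] q [-0.1559  0.6296  1.465   0.0037  1.0572 -0.8542] x-ang 129.8983064088083 tool delta [-0.0036  0.0016  0.0062] F [-8.7036  8.1837  8.4004] M [ 1.2567  1.4472 -0.1368] w 0.03204191324172012 24.999910533733782
```

Request:
arm_command:
  deltas: [-0.6,0,0,-0.0004,-0.13,-0.6,0,0,-0.0004,-0.13,-0.6,0,0,-0.0004,-0.13,-0.6,0,0,-0.0004,-0.13,-0.6,0,0,0,-0.1,-0.6,0,0,0,-0.1,-0.6,0,0,0,0]

```text
time: 8.22
position: [0.6364, 0.0116, 0.1509]
tool_rot: [0.08, 0.997, 0.001, -0.003]
ft_force: [-6.2, 3.3, 7.3]
grip_width: 0.0319
grip_force: 25.0
```

Run:
```python
from h import *
go([.6385,.0118,.143])
p,d=imaging.camera("scene");cv2.imwrite("pics/s1.png",cv2.resize(p[100:250,220:420,::-1],None,fx=4,fy=4))
```

```text
t 8.225 pos [0.6364 0.0116 0.1509] q [-0.1576  0.6281  1.4626  0.0012  1.0577 -1.5685] x-ang 170.80789976215516 tool delta [-0.0021  0.0005  0.0079] F [-6.1562  3.2773  7.2669] M [ 0.7126  1.0604 -0.276 ] w 0.031908946302401785 25.00034908298403
```

View pics/s1.png

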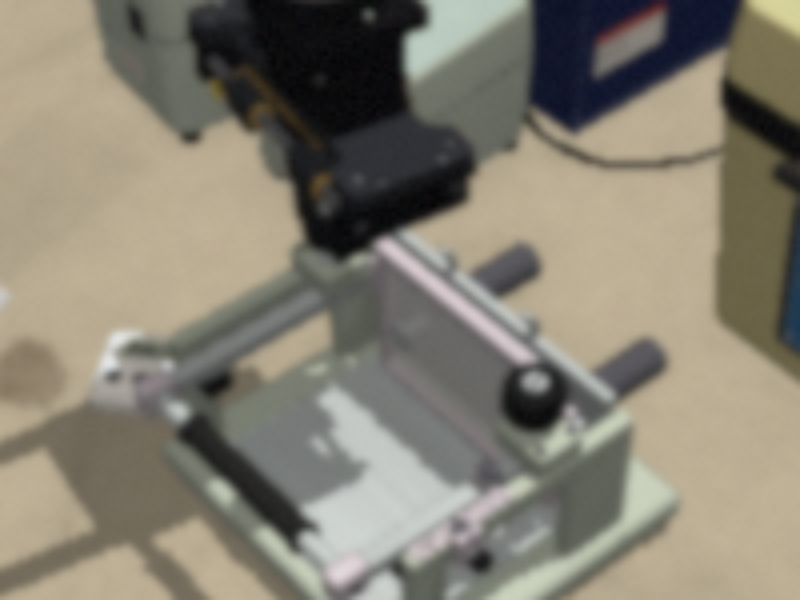

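Scene view: the gripper is on the left knob, and the right knob at crop (533,395) is untouched. The moment about z has doubled, which points to the stop. I'll turn a little more, release and check the cap height.

Request:
arm_command:
  deltas: [-0.6,0,0,0,-0.12,-0.6,0,0,0,-0.12,-0.6,0,0,0,-0.12,-0.6,0,0,0,0,0.15,0,0,0,0,0.15,0,0,0,0,0.15,0,0,0,0,0.15,0,0,-0.02,0,0.15,0,0,-0.03,0,0.15,0,0,-0.04,0.1,0.15,0,0,0,0.18,0.15,0,0,0,0.18]

```text
time: 9.78
position: [0.6396, 0.01, 0.2414]
tool_rot: [0.133, 0.991, -0.0, 0.001]
ft_force: [-0.4, -0.4, -1.0]
grip_width: 0.0501
grip_force: 0.0
```

Request:
arm_command:
  deltas: [0.15,0,0,0,0.18,0.15,0,0,0,0.18,0.15,0,0,0,0.18,0.15,0,0,0,0.18,0.15,0,0,0,0.18,0.15,0,0,0,0.18,0.15,0,0,0,0.18,0.15,0,0,0,0.18,0.15,0,0,0,0.18,0.15,0,0,0,0.18,0.15,0,0,0,0.18,0.15,0,0,0,0.18]

```text
time: 11.28
position: [0.6392, 0.01, 0.2404]
tool_rot: [0.937, 0.35, -0.0, 0.0]
ft_force: [0.1, 0.6, 0.2]
grip_width: 0.0502
grip_force: 0.0
```

Request:
arm_command:
  deltas: [0.15,0,0,0,0.18,0.15,0,0,0,0.18,0.15,0,0,0,0.1,0.15,0,0,0,0,0.15,0,0,0,0]

```text
time: 11.9
position: [0.6393, 0.0103, 0.2406]
tool_rot: [0.991, 0.131, -0.0, 0.0]
ft_force: [-0.2, -0.6, 1.6]
grip_width: 0.0499
grip_force: 0.0
```

```bash
python3 -c "
from h import *
go([.636,-.1598,.24])"
```

```text
t 11.9 pos [0.6393 0.0103 0.2406] q [-0.1583  0.5292  1.3743 -0.0003  1.2384  1.1496] x-ang 15.072213208922381 tool delta [-0.0475  0.1634  0.0006] F [-0.2383 -0.5737  1.5751] M [-0.0932  0.1247  0.0653] w 0.049900591838878294 0.0
```

Request:
arm_command:
  deltas: [0.15,-0.0119,0.0408,0,0,0.15,-0.0119,0.0408,0,0,0.15,-0.0119,0.0408,0,0,0.15,-0.0119,0.0408,0,0,0.15,0,0,0,0,0.15,0,0,0,0,0.15,0,0,0,0]

```text
time: 12.78
position: [0.6356, -0.1581, 0.2406]
tool_rot: [0.991, 0.131, -0.0, -0.0]
ft_force: [0.0, -0.8, 0.5]
grip_width: 0.0499
grip_force: 0.0
```

Run:
```python
from h import *
go([.636,-.1598,.143])
p,d=imaging.camera("scene");t,_=imaging.camera("top")
cv2.imwrite("pics/s2.png",np.hstack([cv2.resize(p[130:190,270:340,::-1],(400,343)),cv2.resize(t[145:205,255:325,::-1],(400,343))]))
def cap(img,c,r=4):
    u,v=map(int,c);g=img[v-r:v+r+1,u-r:u+r+1].min(2).astype(float);w=np.clip(g-90,0,None)
    yy,xx=np.mgrid[v-r:v+r+1,u-r:u+r+1];return np.array([(xx*w).sum(),(yy*w).sum()])/w.sum()
a,b=cap(p,(302,150)),cap(t,(284,172));print(a,b,tri(a,b))
```

```text
t 12.775 pos [ 0.6356 -0.1581  0.2406] q [-0.4142  0.5514  1.3319  0.0003  1.2589  0.893 ] x-ang 15.098464193521174 tool delta [-0.0001  0.0018  0.0976] F [ 0.048  -0.7514  0.5169] M [-0.0659  0.1463 -0.0707] w 0.04993309205893848 0.0
[302.1351 150.9313] [283.8622 172.3346] (array([0.6379, 0.0118, 0.1733]), np.float64(0.0009628782243797793))
```

View pics/s2.png

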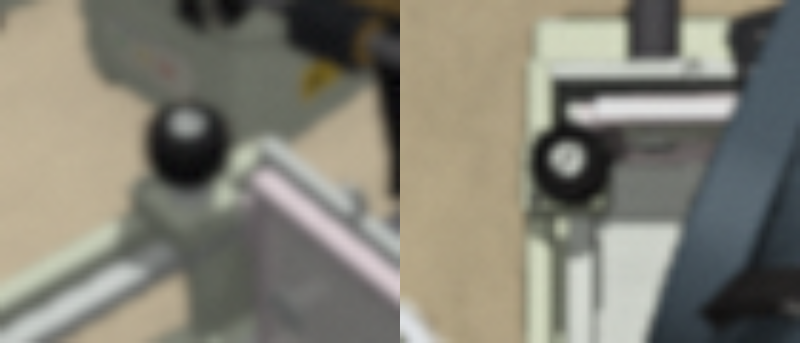

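The left cap, seen at crop (185,122) in scene and (568,160) in top, has risen 8 mm, so that screw is fully out. Now the right one.

Request:
arm_command:
  deltas: [0.15,0,0.0018,0,0,0.15,0,0,0.03,0,0.15,0,0,0.03,0,0.15,0,0,0.02,0,0.15,0,0,0.01,0,0.15,0,0,0.0075,0,0.15,0,0,0,0,0.15,0,0,0,0,-0.6,0,0,0,0,-0.6,0,0,0,0,-0.6,0,0,0,0,-0.6,0,0,0,0]

```text
time: 14.38
position: [0.636, -0.1601, 0.1434]
tool_rot: [0.991, 0.13, -0.0, -0.001]
ft_force: [-0.2, 4.3, 3.5]
grip_width: 0.0322
grip_force: 25.0
```

```bash
python3 -c "
from h import *
go([.636,-.1598,.143])"
```

```text
t 14.375 pos [ 0.636  -0.1601  0.1434] q [-0.4173  0.6587  1.4202  0.0016  1.0637  0.891 ] x-ang 14.995495967629465 tool delta [ 0.0001 -0.0003  0.0004] F [-0.1739  4.348   3.4794] M [ 0.638   0.3223 -0.0522] w 0.03215834310919584 25.000426433980465
```

Request:
arm_command:
  deltas: [-0.6,0,0,-0.0005,-0.17,-0.6,0,0,-0.0005,-0.17,-0.6,0,0,-0.0005,-0.17,-0.6,0,0,-0.0005,-0.17,-0.6,0,0,-0.0005,-0.17,-0.6,0,0,-0.0005,-0.17,-0.6,0,0,-0.0005,-0.17,-0.6,0,0,-0.0005,-0.17,-0.6,0,0,-0.0005,-0.17,-0.6,0,0,-0.0005,-0.17,-0.6,0,0,-0.0005,-0.17,-0.6,0,0,-0.0005,-0.17]

```text
time: 15.88
position: [0.6331, -0.1592, 0.1493]
tool_rot: [0.405, 0.914, 0.0, -0.004]
ft_force: [-7.2, 4.6, 6.9]
grip_width: 0.0319
grip_force: 25.0
```

Request:
arm_command:
  deltas: [-0.6,0,0,-0.0004,-0.13,-0.6,0,0,-0.0004,-0.13,-0.6,0,0,-0.0004,-0.13,-0.6,0,0,-0.0004,-0.13,-0.6,0,0,0,-0.12,-0.6,0,0,0,-0.12,-0.6,0,0,0,-0.12,-0.6,0,0,0,-0.12,-0.6,0,0,0,-0.06,-0.6,0,0,0,0]

```text
time: 17.12
position: [0.6371, -0.1599, 0.1507]
tool_rot: [-0.109, 0.994, 0.001, 0.001]
ft_force: [2.2, 5.0, 0.4]
grip_width: 0.0319
grip_force: 25.0
```

```bash
python3 -c "
from h import *
go([.636,-.1598,.143])"
```

```text
t 17.125 pos [ 0.6371 -0.1599  0.1507] q [-0.4171  0.6504  1.4138  0.0035  1.0763 -2.2077] x-ang -167.50457057124567 tool delta [0.0011 0.0003 0.0076] F [2.1835 4.99   0.37  ] M [ 0.9519 -0.3282 -0.4492] w 0.031905715491058556 24.99955161474645
```

Request:
arm_command:
  deltas: [0.15,0,0,0,0,0.15,0,0,0,0,0.15,0,0,0,0,0.15,0,0,-0.02,0,0.15,0,0,-0.03,0,0.15,0,0,-0.04,0,0.15,0,0,0,0.18,0.15,0,0,0,0.18,0.15,0,0,0,0.18,0.15,0,0,0,0.18,0.15,0,0,0,0.18,0.15,0,0,0,0.18]

```text
time: 18.62
position: [0.636, -0.1616, 0.2407]
tool_rot: [0.42, 0.908, -0.0, 0.0]
ft_force: [0.2, 0.5, -0.0]
grip_width: 0.0499
grip_force: 0.0
```

Request:
arm_command:
  deltas: [0.15,0,0,0,0.18,0.15,0,0,0,0.18,0.15,0,0,0,0.18,0.15,0,0,0,0.18,0.15,0,0,0,0,0.15,0,0,0,0]

```text
time: 19.38
position: [0.6361, -0.1614, 0.2407]
tool_rot: [0.709, 0.705, -0.0, 0.0]
ft_force: [0.7, -0.7, -1.0]
grip_width: 0.05
grip_force: 0.0
```

```bash
python3 -c "
from h import *
go([.508,-.0722,.2])"
```

```text
t 19.375 pos [ 0.6361 -0.1614  0.2407] q [-0.4183  0.5528  1.3287 -0.0003  1.26   -0.4116] x-ang 89.62203251513765 tool delta [ 0.0884 -0.1287  0.0407] F [ 0.7086 -0.6867 -0.9925] M [-0.1054  0.0517  0.0116] w 0.050016759431925524 0.0
```

Request:
arm_command:
  deltas: [0.15,0.0221,-0.0322,0,0,0.15,0.0221,-0.0322,0,0,0.15,0.0221,-0.0322,0,0,0.15,0.0221,-0.0322,0,0,0.15,0,0,0.03,0,0.15,0,0,0,0,0.15,0,0,0,0]

```text
time: 20.25
position: [0.5091, -0.0721, 0.2114]
tool_rot: [0.71, 0.704, 0.0, 0.001]
ft_force: [-0.3, -0.4, -0.2]
grip_width: 0.0502
grip_force: 0.0
```

Run:
```python
from h import *
go([.508,-.0722,.087])
p,d=imaging.camera("scene");t,_=imaging.camera("top")
cv2.imwrite("pics/s3.png",np.hstack([cv2.resize(p[130:260,250:400,::-1],(400,347)),cv2.resize(t[145:245,265:380,::-1],(400,347))]))
def cap(img,c,r=4):
    u,v=map(int,c);g=img[v-r:v+r+1,u-r:u+r+1].min(2).astype(float);w=np.clip(g-90,0,None)
    yy,xx=np.mgrid[v-r:v+r+1,u-r:u+r+1];return np.array([(xx*w).sum(),(yy*w).sum()])/w.sum()
a,b=cap(p,(353,192)),cap(t,(356,171));print(a,b,tri(a,b))
```

```text
t 20.25 pos [ 0.5091 -0.0721  0.2114] q [-0.3583  0.3937  1.7211 -0.0001  1.0254 -0.3498] x-ang 89.51550515033259 tool delta [-0.     -0.0013  0.1244] F [-0.34   -0.434  -0.1827] M [-0.0808  0.049  -0.0006] w 0.05017726500761632 0.0
[353.2819 191.7246] [356.4369 171.4128] (array([ 0.6355, -0.1598,  0.1755]), np.float64(0.001039947670743136))
```

View pics/s3.png

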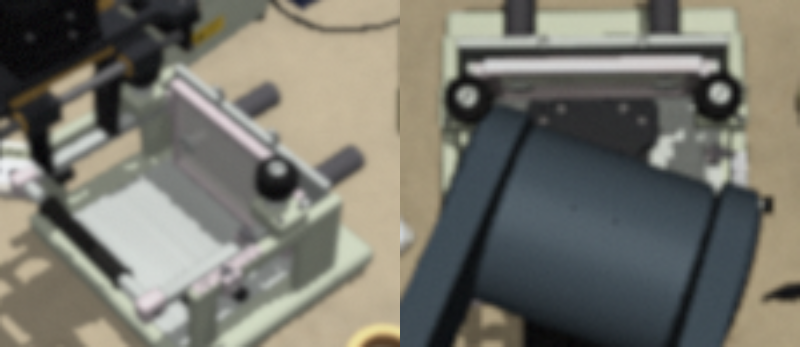

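The right cap, at crop (277,165), is up about 9 mm, so both screws are out. In the scene view the pointer (245,237) and index (232,272) stay visible, while the top view is blocked by the arm. Now I'll grasp the handle.

Request:
arm_command:
  deltas: [0.15,0,-0.0013,0.03,0,0.15,0,0,0.035,0,0.15,0,0,0.03,0,0.15,0,0,0.02,0,0.15,0,0,0.009,0,0.15,0,0,0,0,0.15,0,0,0,0,-0.9,0,0,0,0,-0.9,0,0,0,0,-0.9,0,0,0,0,-0.9,0,0,0,0,-0.9,0,0,0,0]
  newtons: 40

```text
time: 21.85
position: [0.5064, -0.0716, 0.0868]
tool_rot: [0.71, 0.704, -0.0, -0.0]
ft_force: [-1.0, 0.6, 2.9]
grip_width: 0.0171
grip_force: 39.9
```

Run:
```python
from h import *
go([.508,-.0722,.087])
p,d=imaging.camera("scene")
cv2.imwrite("pics/s4.png",cv2.resize(p[190:260,315:405,::-1],None,fx=8,fy=8,interpolation=cv2.INTER_CUBIC))
```

```text
t 21.85 pos [ 0.5064 -0.0716  0.0868] q [-0.359   0.5914  1.8322 -0.0004  0.7189 -0.3499] x-ang 89.49702664726392 tool delta [-0.0006  0.0016 -0.0002] F [-0.9978  0.5706  2.8728] M [-0.1453  0.3046  0.0292] w 0.01710384233636993 39.945649188011885
```

View pics/s4.png

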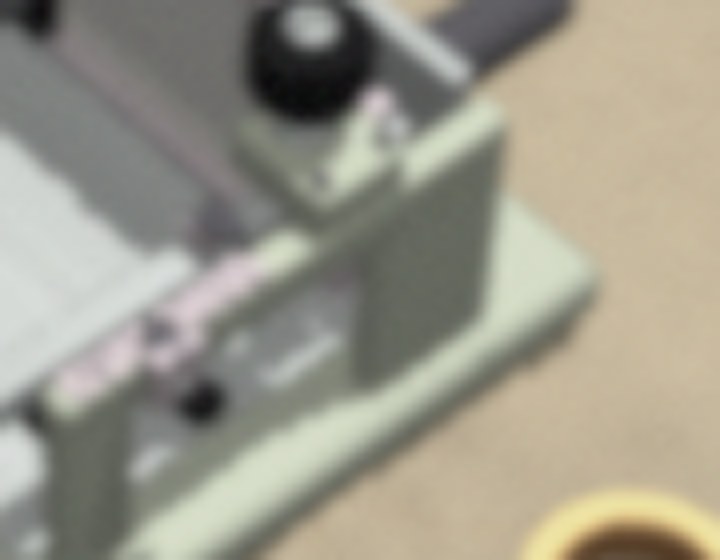

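The view shows the index blade dark at crop (160,327), with its tip near (152,322), i.e. scene pixel (333.6,229.8). The clamp screw is at (203,402). I'll cross-check against the top view's first picture.

Run:
```python
from h import *
yaw=np.radians(-.78);ex=np.array([np.cos(yaw),np.sin(yaw),0]);ey=np.array([-ex[1],ex[0],0]);O=np.array([.633,-.0739,0])
f=lambda X:np.round([(X-O)@ex*1e3,(X-O)@ey*1e3,X[2]*1e3],1)
for uv in((333.6,229.8),(334.6,230.6),(336.4,232.7)):print("idx scene",f(onz("scene",uv,.1245)))
for uv in((362,203.2),(363,203.2),(366,203.2)):print("idx top",f(onz("top",uv,.1245)))
print("clamp tri",f(tri((315+203.5/8-.5,190+402.5/8-.5),(265+530.5/5-.5,140+320.5/5-.5))[0]))
t=cv2.imread("pics/top0.png")
print(t[198:210,357:374].max(2))
for dx in(30,35,40,45):
    X=O+ex*(-.030-dx/1e3)+ey*-.1045;X[2]=.1245;print(dx,proj("top",X),proj("scene",X))
s=imaging.camera("scene")[0];print(s[224:240,326:344].max(2))
```

```text
idx scene [ -65.7 -105.2  124.5]
idx scene [ -65.5 -108.1  124.5]
idx scene [ -66.3 -114.7  124.5]
idx top [ -67.  -102.5  124.5]
idx top [ -67.1 -105.   124.5]
idx top [ -67.1 -112.4  124.5]
clamp tri [ -66.6 -125.7  111.7]
[[194 186 148 134 164 174 165 149 142 148 149 149 149 151 148 148 149]
 [192 184 148 141 169 177 168 153 146 154 155 153 150 151 152 149 148]
 [182 173 149 148 174 176 170 158 150 163 175 165 149 145 146 147 150]
 [173 164 146 146 173 176 158 137 127 151 168 151 118 102 105 130 145]
 [168 163 141 124 155 158 129  95  86 112 131 120  86  45  55 111 147]
 [172 165 139 117 145 140  95  67  70  82 101 110  89  33  37 108 145]
 [178 170 143 124 149 140  96  72  76 100 120 123  87  32  37 108 150]
 [178 171 143 130 160 162 128  88  81 123 157 142  95  38  45 111 147]
 [168 164 150 135 159 171 151 121  92 107 139 143 117  87  91 126 148]
 [160 157 150 139 162 176 177 158 125 112 127 141 141 132 133 142 148]
 [159 148 139 134 158 176 184 177 153 140 140 147 150 147 147 148 152]
 [149 108  96 119 158 175 184 180 163 152 149 152 153 150 152 150 152]]
30 [362.7322 200.3613]
[... 650 characters left out ...]
198 190 164 135 121 115]
 [210 198 188 183 187 189 168 133 117 122 142 172 191 188 157 123 111 118]
 [191 182 188 197 202 196 170 137 128 138 152 173 189 183 154 121 117 131]
 [176 181 197 210 213 203 180 160 162 174 176 174 170 159 139 117 124 144]
 [182 191 203 215 218 204 183 173 184 192 180 159 142 130 120 118 129 142]
 [191 194 206 216 211 189 162 154 171 178 162 135 120 114 115 121 129 135]
 [196 194 198 203 192 163 133 122 135 144 134 119 112 105 107 114 124 129]
 [203 195 183 172 154 132 110 102 109 117 119 117 110  94  84  90 106 119]
 [201 188 164 140 123 109  96  96 103 108 110 108  97  75  56  61  83 108]
 [176 155 136 117 105 100  97  97 103 104 100  88  70  50  39  39  64  97]]
```

Request:
arm_command:
  deltas: [-0.9,0,-0.006,0,0,-0.9,0,-0.006,0,0,-0.9,0,-0.006,0,0,-0.9,0,-0.006,0,0,-0.9,0,-0.006,0,0,-0.9,0,-0.006,0,0,-0.9,0,0,0,0,-0.9,0,0,0,0,-0.9,0,0,0,0]

```text
time: 23.08
position: [0.4754, -0.0713, 0.0869]
tool_rot: [0.711, 0.703, 0.003, 0.004]
ft_force: [8.9, 5.9, -6.2]
grip_width: 0.0167
grip_force: 39.9
```

Run:
```python
from h import *
go([.4699,-.0722,.087])
p,d=imaging.camera("scene");t,_=imaging.camera("top")
cv2.imwrite("pics/s5.png",np.hstack([cv2.resize(p[200:250,310:370,::-1],(480,400),interpolation=cv2.INTER_CUBIC),cv2.resize(t[180:220,340:380,::-1],(320,320),interpolation=cv2.INTER_CUBIC)[:, :].repeat(1,0) if 0 else cv2.resize(t[180:230,340:380,::-1],(320,400),interpolation=cv2.INTER_CUBIC)]))
```

```text
t 23.075 pos [ 0.4754 -0.0713  0.0869] q [-0.3838  0.5632  1.9162  0.0049  0.6532 -0.3766] x-ang 89.36251985119806 tool delta [-0.001  -0.0055 -0.0002] F [ 8.9207  5.9014 -6.2043] M [ 0.8215 -1.2248  0.0634] w 0.016716594852309734 39.889775700867176
```

View pics/s5.png

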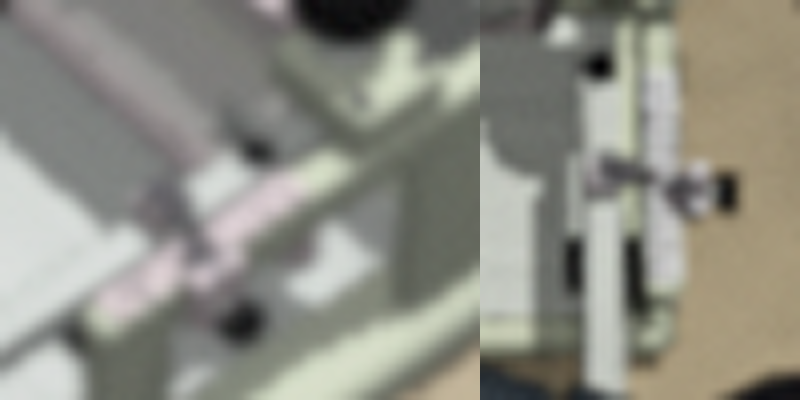

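In the top part of the view the frame has moved, with the pointer blade running from (605,172) to about (655,180) and the index at (685,190). A few mm remain, so I'll measure the blade centre-lines column by column.

Run:
```python
from h import *
t=np.mean([imaging.camera("top")[0].max(2).astype(float) for _ in range(4)],0)
print(t[196:210,354:370].astype(int))
t0=cv2.imread("pics/top0.png").max(2)
print(t0[182:195,354:370])
```

```text
[[197 203 204 206 198 154 143 177 188 184 166 156 160 163 162 163]
 [195 198 202 206 200 159 149 180 190 185 165 156 160 162 162 163]
 [181 176 177 191 193 159 148 177 185 176 159 153 159 160 161 161]
 [161 134 132 149 157 138 147 180 189 182 166 159 163 167 166 163]
 [149 105  89  97 106 107 132 164 181 183 172 163 175 187 177 161]
 [141 102  78  76  81  83  97 127 159 167 149 137 163 181 164 129]
 [139 115  95  87  89  83  83 108 137 133 104  94 119 139 129  92]
 [121 113 110 121 140 125 114 139 136 100  75  73  90 109 122  97]
 [118 121 128 151 175 153 136 161 150 106  78  81 109 130 132  95]
 [166 174 175 179 183 159 141 171 174 139  97  89 135 168 154 102]
 [194 202 199 183 176 161 145 171 183 165 131  99 117 150 153 128]
 [198 205 201 177 170 162 150 173 189 189 169 135 121 136 152 152]
 [196 204 200 173 160 151 145 171 189 197 189 166 151 154 160 162]
 [196 205 201 163 121 106 128 171 190 196 192 176 164 162 161 162]]
[[ 85  86  84  97 111  98  81  94 100 102 125 144 147 146 147 145]
 [ 98 100 106 140 150 122 114 144 155 148 143 148 146 148 149 146]
 [103 100 114 155 166 131 138 176 184 172 155 149 149 148 148 148]
 [101  96 111 154 162 129 145 182 188 173 154 147 147 147 149 149]
 [ 89  83  95 133 145 119 146 184 188 170 142 138 145 148 148 149]
 [ 82  74  75  99 111 106 137 175 185 170 137 129 141 147 146 148]
 [ 78  69  67  75  82  81 102 145 173 177 144 130 140 145 145 145]
 [ 84  71  68  71  75  70  88 136 175 185 155 132 139 143 142 143]
 [ 87  71  75  97 112  96 108 151 177 184 156 133 138 142 142 143]
 [ 77  64  85 133 157 132 140 172 181 182 160 136 139 142 143 142]
 [100  96 116 163 181 147 149 178 179 183 168 148 142 145 146 146]
 [158 160 166 183 187 145 136 170 178 184 172 151 146 146 148 149]
 [184 188 190 192 186 139 119 154 173 174 160 149 149 147 149 149]]
```

Request:
arm_command:
  deltas: [-0.9,0,-0.003,0,0,-0.9,0,-0.0022,0,0,-0.9,0,0,0,0,-0.9,0,0,0,0,-0.9,0,0,0,0]

```text
time: 24.0
position: [0.4706, -0.0712, 0.0869]
tool_rot: [0.711, 0.703, 0.003, 0.004]
ft_force: [9.1, 6.4, -6.2]
grip_width: 0.0168
grip_force: 39.9
```

Run:
```python
from h import *
go([.4699,-.0722,.087])
t=np.mean([imaging.camera("top")[0].max(2).astype(float) for _ in range(4)],0)
print(t[197:210,354:370].astype(int))
```

```text
t 24.0 pos [ 0.4706 -0.0712  0.0869] q [-0.3878  0.5592  1.9286  0.0054  0.6441 -0.3808] x-ang 89.351607036327 tool delta [-0.001  -0.0007 -0.0001] F [ 9.0697  6.3995 -6.1978] M [ 0.9223 -1.4015 -0.013 ] w 0.01677242157834722 39.885537000373006
[[196 201 202 204 197 157 147 179 189 184 165 155 159 161 161 161]
 [196 202 204 205 198 159 146 175 185 176 159 153 159 159 161 160]
 [192 201 204 204 197 160 152 180 189 181 165 158 163 167 166 162]
 [174 184 185 185 182 158 161 188 188 182 171 162 174 187 176 161]
 [152 149 142 141 143 135 157 187 189 171 146 137 162 181 163 129]
 [137 114  96  93  98 101 128 160 163 138 102  93 119 138 129  92]
 [123  88  70  71  74  76  95 119 118  96  74  73  91 109 121  96]
 [110  77  69  77  85  85 106 133 127  99  78  81 109 131 132  95]
 [100  91 103 123 141 131 134 166 171 139  97  88 135 166 154 101]
 [115 126 147 158 168 158 147 172 183 166 130 100 118 148 153 128]
 [166 177 185 172 170 163 151 172 189 188 170 135 120 136 152 151]
 [194 202 200 173 160 151 144 170 188 197 188 165 151 152 160 160]
 [197 205 201 163 120 106 128 170 190 196 192 176 164 160 161 161]]
```

The pointer centre row is 203.3 and the index is 203.4, so they line up within about 0.5 mm, and the handle is held firmly.

```bash
python3 -c "
from rig import order
print(order.hand_in())"
```

```text
the job is handed in; nothing more can be done
None
```

I handed the job in at about 24 s. Both transit screws are out against their stops, and the arm is holding the handle at about 40 N grip with the pointer lined up with the index to within about 0.5 mm in the top view; the hand-in call gave no verdict.

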